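Set the jar stop of a labelling jig

ROBOT

A 6-joint arm with a two-finger parallel gripper is mounted at the origin on the work surface. World frame = base frame: x ahead of the robot, y to its left, z up, the work surface at z = 0. Lengths are in m, angles in rad, forces in N, time in s.
With the tool pointing down it reaches from about 0.375 to 0.75 m from the base axis. Payload 9 kg.
Tool frame: the origin (TCP) lies on the centre line of the jaws, within the pads' length; the fingertips stand 17 mm ahead of it and the grasp point (between the pads) lies 2 mm behind it; z points along the fingers, y is the direction in which the jaws open and shut (so a half turn about z gives the same grasp; the last joint's range is limited). The gripper opens to 85 mm and grips with 20 to 120 N. Pads are 22 mm wide; open, the fingers measure 114 mm over their backs; the gripper's body (76 mm by 85 mm) begins 54 mm behind the grasp point. The pads swing forward as they close: fully open they stand 13 mm farther back than shut.
Start: joints at [1.057, 0.104, 0.097, 1.564, 0, 1.353], TCP at [0.175, 0.574, 0.248] pointing down, gripper open.
Joint ranges: [-2.99, 2.99], [-0.84, 1.86], [-1.1, 1.16], [-1.84, 2.11], [-1.51, 1.56], [-3.14, 3.14]. Speed limits (rad/s): [2.22, 2.22, 2.57, 3.14, 3.14, 3.14].

INTERFACE

Orientations are given as a 3x3 rotation matrix whose columns are the frame's x, y, z axes.
In Python, from cell import sensors, vision, robot gives the robot as it stands.
- The arm moves only by the tool send_rows, never from a script. Its argument "targets" is a list of rows, each a list of 6 numbers: the shift along the tool's x, y, z in cm, then the turn, a rotation vector about the tool's x, y, z in degrees. A call has 1 to 8 rows; each row shifts and turns the commanded pose from where the row before left it, along the tool's axes as they then stand; what a row does not reach is not made up. A row lasts 1/12 s, in which the tool goes at most 41.7 mm and 7.16 degrees, less where a joint would pass 70% of its speed; a pose out of reach is approached as far as the arm can. A call with a gripper value outside its range is refused whole. "hand" is the finger opening in cm, from 0 to 8.54, set as the call begins (left out, the last holds). The fingers move at their own pace and stop on an object; "squeeze" is the grip in N (left out, the last holds). Time passes only in rows, so rows that do not move let the fingers close. It gives the time, the measured TCP pose, the force and the opening at its end, in the units of the state.
- sensors.sense(): the state, without advancing time (a new reading comes with each control period).
- vision.camera(name): name is "side" or "top" or "wrist"; returns the picture (400x640x3 uint8, red, green, blue); there is no depth.
- vision.get_calibration(name): a dict with "fx", "fy", "cx", "cy" (pixels), "R" (3x3) and "t" (3): a world point X has camera coordinates R X + t. Camera axes: x right, y down, z forward; pixel columns grow to the right and rows downward; lengths in m; the calibration is good to about 2 mm. A picture is of the moment at which its call begins: read the wrist's pose just before it. get_calibration takes no time and is no camera call; for the wrist camera it gives the pose at the moment of the call.
- robot.job_done(): hands the job in, once; it reports no verdict.
The state is a dict: "clock": time; "joint_positions": joint angles; "joint_velocities": joint speeds; "tau": joint torques, N m; "tool_pos": TCP position; "ee_rot": TCP orientation; "contact_force": force on the tool from outside, world axes, zero at the start; "wrist_torque": the same for the moment, N m; "gripper_width": opening from 0.0 (shut) to 1.0 (fully open).
Only numpy, scipy, OpenCV 4.12 (cv2) and the standard library are available. Lean on these libraries where they do the work, as an engineer would, in place of code of your own. Each camera call takes 0.05 s, during which the arm holds its last target.

TASK

A candle jar lies on the rollers of the labelling jig. Set the jig for it: loosen the orange clamp knob, slide the stop along its rail so that the jar is pushed home and sits snugly between the fixed end plate and the stop, then tighten the knob again so that the stop is locked there. Leave the candle, the burner and the spray bottle around the jig alone.

Things in the scene. Friction and masses are not known exactly. Their poses are not given: they have to be found in the camera images.
- jig: Jar-labelling jig, fixed: plywood base 215 x 345 mm, top at 18 mm. Origin: centre of its underside, on the counter. y runs along rail and jar (fixed end plate at -y), x across, z up. Two black rollers (diameter 22, tops 45 mm above the counter) along y at x = -47 and +7 mm; aluminium rail 20 wide at x = +75 mm, top at 38 mm; the roller bearing plate at y = +150 mm ends 48 mm up.
- fence_face (a point): On the inner (+y) face of the fixed aluminium end plate (84 mm wide, 10 thick, top 98 mm above the counter), at the point where the centre of the jar's foot belongs. Axes as the jig.
- stop_face (a point): On the jar side (-y) of the sliding stop's aluminium plate (66 mm wide along x, 8 mm thick, from 52 to 100 mm above the counter), at the point where the centre of the jar's lid belongs, 71 mm above the counter. Axes as the jig.
- stop_back (a point): Centre of the pushing area on the other, outer (+y) side of the stop plate, 78 mm above the counter. Free room behind it for fingertips above the rollers. Axes as the jig; the stop is pushed towards the jig's -y.
- stop (a joint): How far the stop is slid along its rail towards the fixed end plate, in m: 0 = farthest away, end of travel 0.130; the stop face stands 0.205 m minus this from the end plate. Slides freely with about 2 N when the clamp is loose (4 to 6 N when it also pushes the jar); the tight clamp holds it against a push of 25 N and more.
- knob_grip (a point): Centre of the orange wing of the clamp knob, on its vertical turning axis, 76 mm above the counter. Wing 44 mm long (its own x), 12 mm thick (its own y), 21 mm tall, flat sides. It stands on the black saddle of the stop (44 x 50 mm, top 54 mm above the counter), 95 mm in the jig's +x and 34 mm in the jig's +y from stop_face, and travels with it.
- clamp_knob (a joint): Turn of the clamp knob in rad: grows clockwise seen from above, which tightens. 0 = fully loose (end of travel), clamp bites from 0.5, tight from 1.0, end of travel 1.4; starts tight, at 1.15 to 1.3. It turns stiffly, 0.2 N m loose to 0.35 N m tight, and stays where it is left.
- jar: White ceramic candle jar with a pink band and a wooden lid, 0.2 to 0.45 kg, diameter 70 mm (lid 62 mm), 90 mm long over the lid, lying on the rollers. Origin: its centre, 71 mm above the counter; its y runs along its axis from foot to lid, parallel to the jig's y. At the start its foot is 8 to 30 mm from the end plate. It slides and rolls easily.
- jar_foot (a point): Centre of the jar's flat foot, the end that faces the fixed end plate.
- jar_lid (a point): Centre of the flat outside of the jar's wooden lid, the end that faces the sliding stop; 90 mm from the foot.
- candle_pot: Bystander: loose grey candle pot with orange topping, diameter 72, height 86 mm, standing beyond the fixed end plate. Origin: centre of its underside.
- wax_burner: Bystander: loose mushroom-shaped ceramic wax burner with a pink cap, diameter 76, height 70 mm, standing beyond the rail. Origin: centre of its underside.
- room_spray: Bystander: loose dark spray bottle, diameter 48, height 155 mm, standing past the open end of the rail. Origin: centre of its underside.
Mind the look-alikes: they are no part of the job. What is shaped like the jar but black, green or turquoise is not meant.

How it is judged:
On the way, in this order (a step that is already met when the one before it is completed fails the run):
1. the clamp knob is loosened (value of joint clamp_knob below 0.5 rad), for 0.1 s.
2. the stop has pushed the jar home: jar foot at the end plate, stop at the jar's lid (distance between jar_foot and fence_face below 0.004 m and distance between jar_lid and stop_face below 0.004 m), for 0.1 s.
At the end, for the whole second after the job is handed in: The jar lies on the rollers with its foot within 4 mm of the fixed end plate, the stop's face is within 4 mm of the jar's lid, and the clamp knob is tight (joint above 1.0 rad) (all of step 2 and value of joint clamp_knob above 1 rad); the robot touches nothing.
It fails at once if the candle is moved by more than 25 mm (distance of candle_pot from where it was at the start of the episode above 0.025 m).
It fails at once if the wax burner is moved by more than 25 mm (distance of wax_burner from where it was at the start of the episode above 0.025 m).
It fails at once if the spray bottle is moved by more than 25 mm (distance of room_spray from where it was at the start of the episode above 0.025 m).
It also fails if it takes over 64 s, if anything falls off the work surface, if the arm or the gripper's body presses on something with over 40 N, if the wrist force passes 120 N, or if a joint passes its speed limit or range.

## Working session

There is one attempt and no reset: what is moved stays moved. The work goes in short steps, Python scripts to look and compute and a tool call to move; the robot and the scene stay as the last step left them, time stands still between calls to the robot, and variables do not carry over. Pictures are saved under pics/ and viewed, and the job is handed in when it is done.

Besides the shell and the picture viewer there is one more tool, called by a JSON object that holds its "method" and its "body". send_rows: Moves the arm, as the interface text tells. Its arguments: {"type":"object","properties":{"targets":{"type":"array"},"hand":{"type":"number"},"squeeze":{"type":"number"}},"required":["targets"]}

```bash
mkdir -p pics; ls
python3 - <<'E'
from cell import sensors, vision, robot
import cv2,numpy as np
s=sensors.sense()
print({k:np.round(v,3).tolist() for k,v in s.items()})
for n in ["side","top","wrist"]:
    c=vision.get_calibration(n); print(n,{k:np.round(v,3).tolist() for k,v in c.items()})
    im=vision.camera(n); cv2.imwrite(f"pics/{n}0.png",im[:,:,::-1])
E
```

```text
pics
{'clock': 0.0, 'joint_positions': [1.057, 0.105, 0.096, 1.564, -0.0, 1.353], 'joint_velocities': [0.0, 0.002, 0.001, -0.001, 0.001, -0.0], 'tau': [0.0, -55.693, 50.365, 0.017, -0.0, -0.0], 'tool_pos': [0.175, 0.574, 0.247], 'ee_rot': [[-0.957, 0.292, -0.001], [0.292, 0.957, -0.001], [0.0, -0.001, -1.0]], 'contact_force': [0.444, -0.18, -0.112], 'wrist_torque': [0.091, -0.0, -0.001], 'gripper_width': 1.0}
side {'fx': 468.357, 'fy': 468.357, 'cx': 310.535, 'cy': 201.318, 'R': [[0.991, -0.133, 0.013], [-0.065, -0.563, -0.824], [0.117, 0.816, -0.566]], 't': [-0.565, 0.098, 1.306]}
top {'fx': 502.183, 'fy': 502.183, 'cx': 315.623, 'cy': 200.903, 'R': [[0.028, -1.0, -0.014], [-0.997, -0.027, -0.069], [0.069, 0.016, -0.998]], 't': [-0.0, 0.577, 1.205]}
wrist {'fx': 340.25, 'fy': 340.25, 'cx': 320.317, 'cy': 197.069, 'R': [[0.291, 0.957, -0.0], [0.921, -0.28, 0.27], [0.258, -0.079, -0.963]], 't': [-0.599, -0.034, 0.378]}
```

View pics/side0.png

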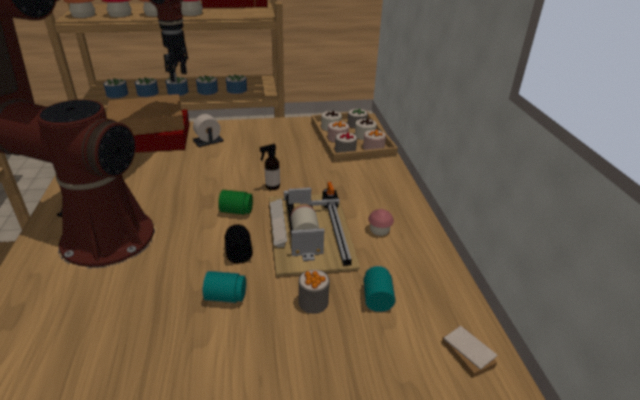

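View pics/top0.png

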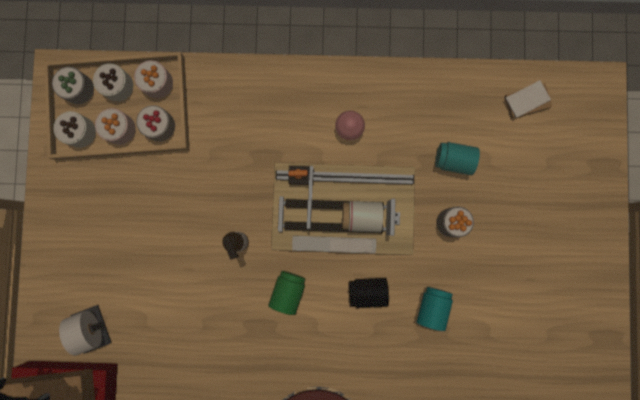

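View pics/wrist0.png

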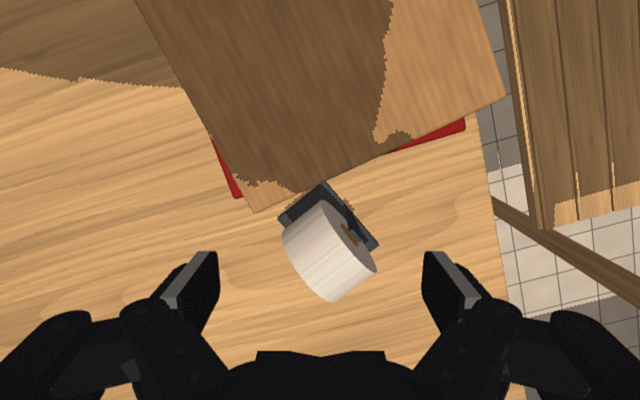

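The top view shows the jig at (275–415, 165–253), with the white and pink jar at (365,216), the end plate at (392,217), the stop plate at (310,197) and the orange knob at (299,175). The look-alikes are black (369,292), green (288,293) and turquoise (459,158; 435,309). The bystanders are the spray bottle (235,243), the wax burner (350,125) and the candle pot (457,222).

Run:
```python
import cv2
im=cv2.imread("pics/top0.png")
cv2.imwrite("pics/top0c.png",cv2.resize(im[155:260,265:425],None,fx=5,fy=5,interpolation=cv2.INTER_CUBIC))
im=cv2.imread("pics/side0.png")
cv2.imwrite("pics/side0c.png",cv2.resize(im[170:290,250:410],None,fx=5,fy=5,interpolation=cv2.INTER_CUBIC))
```

```text
(no output)
```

View pics/top0c.png

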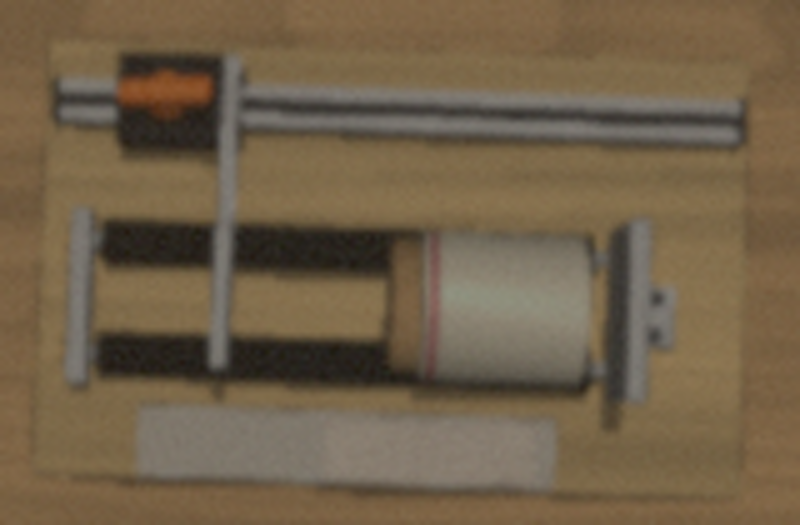

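View pics/side0c.png

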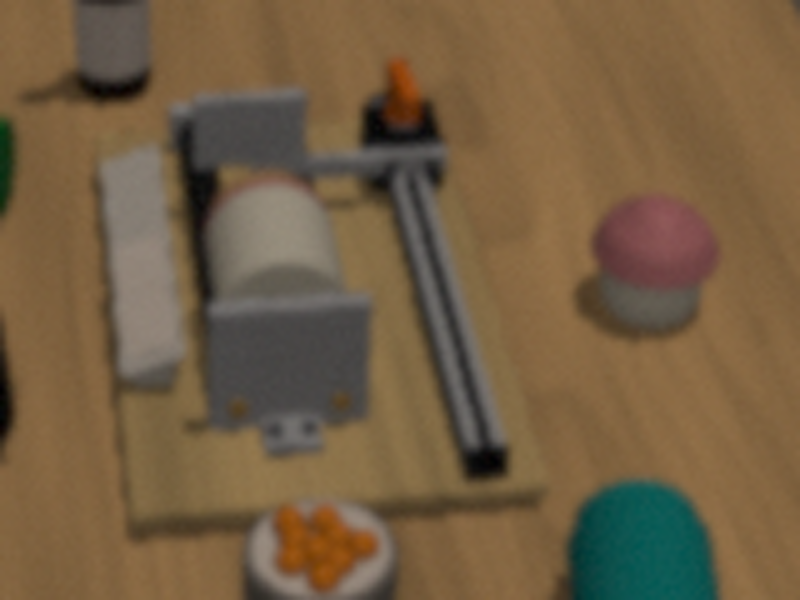

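```bash
cat > h.py <<'E'
import numpy as np
from cell import sensors, vision, robot
def ray(n,px,z,c=None):
    c=c or vision.get_calibration(n); R=np.array(c["R"]);t=np.array(c["t"])
    d=R.T@np.array([(px[0]-c["cx"])/c["fx"],(px[1]-c["cy"])/c["fy"],1]); o=-R.T@t
    return o+d*(z-o[2])/d[2]
def crop(u,x0,y0,f): return ((u[0]+.5)/f-.5+x0,(u[1]+.5)/f-.5+y0)
E
python3 - <<'E'
from h import *
P=lambda u,z:ray("top",crop(u,265,155,5),z)
C=[P(u,.018) for u in [(50,40),(748,65),(745,495),(35,475)]]
for c in C: print(np.round(c,4))
print("sizes",[round(np.linalg.norm(C[i]-C[(i+1)%4]),4) for i in range(4)])
c=np.mean(C,0); 
# jig corners: (+x,+y),(+x,-y),(-x,-y),(-x,+y)
J=np.array([(.1075,.1725),(.1075,-.1725),(-.1075,-.1725),(-.1075,.1725)])
W=np.array(C)[:,:2]-c[:2]; a=np.arctan2((J[:,0]*W[:,1]-J[:,1]*W[:,0]).sum(),(J*W).sum())
print("centre",c,"yaw deg",np.degrees(a))
R=np.array([[np.cos(a),-np.sin(a)],[np.sin(a),np.cos(a)]])
j=lambda p:np.round((np.array(p)[:2]-c[:2])@R,4)
for n,u,z in [("railL",(58,100),.038),("railR",(742,122),.038),("knob",(166,91),.0865),("wingL",(119,89),.0865),("wingR",(212,90),.0865),
  ("stop top mid near",(219,367),.1),("stop top right",(230,330),.1),("stop top left",(209,330),.1),("fence inner top",(629,310),.098),("fence outer top",(650,310),.098),("lid end top",(390,305),.102),("foot top",(590,310),.106),("bearing plate",(80,300),.048)]:
    w=P(u,z); print(n,np.round(w,4),j(w))
for n,p in [("pot",(457,220)),("burner",(350,125)),("spray",(234,242))]: print(n,j(ray("top",p,.08)),ray("top",p,.08))
E
```

```text
[0.6687 0.1193 0.018 ]
[ 0.6654 -0.2231  0.018 ]
[ 0.4559 -0.2248  0.018 ]
[0.4556 0.1194 0.018 ]
sizes [np.float64(0.3425), np.float64(0.2096), np.float64(0.3442), np.float64(0.2131)]
centre [ 0.56139651 -0.05231353  0.018     ] yaw deg -0.12008079013522521
railL [0.6368 0.1125 0.038 ] [0.075  0.1649]
railR [ 0.6349 -0.2171  0.038 ] [ 0.0739 -0.1646]
knob [0.6365 0.0579 0.0865] [0.0749 0.1103]
wingL [0.6368 0.0797 0.0865] [0.0752 0.1321]
wingR [0.6375 0.0366 0.0865] [0.0759 0.089 ]
stop top mid near [0.5093 0.0292 0.1   ] [-0.0523  0.0814]
stop top right [0.5262 0.0246 0.1   ] [-0.0353  0.0769]
stop top left [0.526  0.0342 0.1   ] [-0.0356  0.0864]
fence inner top [ 0.5405 -0.1565  0.098 ] [-0.0207 -0.1042]
fence outer top [ 0.5407 -0.166   0.098 ] [-0.0204 -0.1138]
lid end top [ 0.5396 -0.0477  0.102 ] [-0.0218  0.0046]
foot top [ 0.5397 -0.1378  0.106 ] [-0.0216 -0.0856]
bearing plate [0.5401 0.0978 0.048 ] [-0.0217  0.15  ]
pot [-0.0232 -0.2599] [ 0.53767368 -0.31218142  0.08      ]
burner [ 0.1918 -0.0079] [ 0.75316525 -0.06060896  0.08      ]
spray [-0.0895  0.2529] [0.47243764 0.20075631 0.08      ]
```

{"method": "send_rows", "body": {"targets": [[0,0,0,0,0,7],[0,0,0,0,0,7],[0,0,0,0,0,7],[0,0,0,0,0,7],[0,0,0,0,0,7],[0,0,0,0,0,7],[0,0,0,0,0,7],[0,0,0,0,0,7]], "hand": 5, "squeeze": 60}}

```text
clock: 0.82
tool_pos: [0.1748, 0.5738, 0.248]
ee_rot: [[-0.287, 0.958, -0.0], [0.958, 0.287, -0.0], [-0.0, -0.0, -1.0]]
contact_force: [1.3, -0.0, 0.2]
gripper_width: 0.585
```

{"method": "send_rows", "body": {"targets": [[0,0,0,0,0,7],[0,0,0,0,0,7],[0,0,0,0,0,3],[-3,2.5,0,0,0,0],[-3,2.5,0,0,0,0],[-3,2.5,0,0,0,0],[-3,2.5,0,0,0,0],[-3,2.5,0,0,0,0]]}}

```text
clock: 1.48
tool_pos: [0.3006, 0.4226, 0.2481]
ee_rot: [[-0.002, 1.0, -0.0], [1.0, 0.002, -0.0], [-0.0, -0.0, -1.0]]
contact_force: [0.2, 0.3, 0.2]
gripper_width: 0.586
```

{"method": "send_rows", "body": {"targets": [[-3,2.5,0,0,0,0],[-3,2.5,0,0,0,0],[-3,2.5,0,0,0,0],[-3,2.5,0,0,0,0],[-3,2.5,0,0,0,0],[-3,2.5,0,0,0,0],[-3,2.5,0,0,0,0],[0,0,0,0,0,0]]}}

```text
clock: 2.15
tool_pos: [0.4786, 0.2094, 0.2476]
ee_rot: [[0.004, 1.0, 0.001], [1.0, -0.004, -0.002], [-0.002, 0.001, -1.0]]
contact_force: [0.6, 0.7, -0.5]
gripper_width: 0.584
```

{"method": "send_rows", "body": {"targets": [[-2.5,2.6,0,0,0,0],[-2.5,2.6,0,0,0,0],[-2.5,2.6,0,0,0,0],[-2.5,2.6,0,0,0,0],[-2.5,2.7,0,0,0,0],[-2.6,2.7,0,0,0,0],[0,0,4,0,0,0],[0,0,4,0,0,0]]}}

```text
clock: 2.82
tool_pos: [0.6371, 0.0612, 0.1698]
ee_rot: [[0.002, 1.0, 0.006], [1.0, -0.002, -0.001], [-0.001, 0.006, -1.0]]
contact_force: [0.2, 0.2, -0.6]
gripper_width: 0.589
```

Run:
```python
from h import *
import cv2
s=sensors.sense(); print(s["tool_pos"],s["ee_rot"],s["joint_positions"])
im=vision.camera("wrist"); cv2.imwrite("pics/w1.png",im[:,:,::-1])
```

```text
[0.63705613 0.06116153 0.16981709] [[ 1.84295558e-03  9.99978608e-01  6.27597412e-03]
 [ 9.99998094e-01 -1.83887115e-03 -6.56513249e-04]
 [-6.44958497e-04  6.27717208e-03 -9.99980090e-01]] [-1.08213207e-01  2.16864119e-01  7.87992905e-02  1.42642129e+00
  2.51455110e-05  1.46442413e+00]
```

View pics/w1.png

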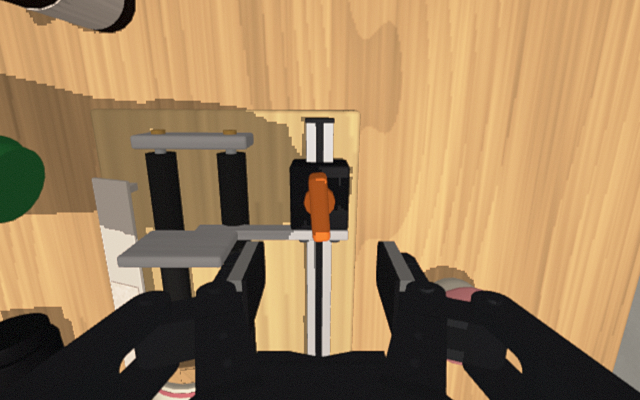

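The wrist view shows the orange wing between (317,175) and (321,240) on the black saddle, over the rail, with the jaws straddling it.

Run:
```python
import cv2
im=cv2.imread("pics/w1.png")
cv2.imwrite("pics/w1c.png",cv2.resize(im[150:250,260:380],None,fx=6,fy=6,interpolation=cv2.INTER_CUBIC))
```

```text
(no output)
```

View pics/w1c.png

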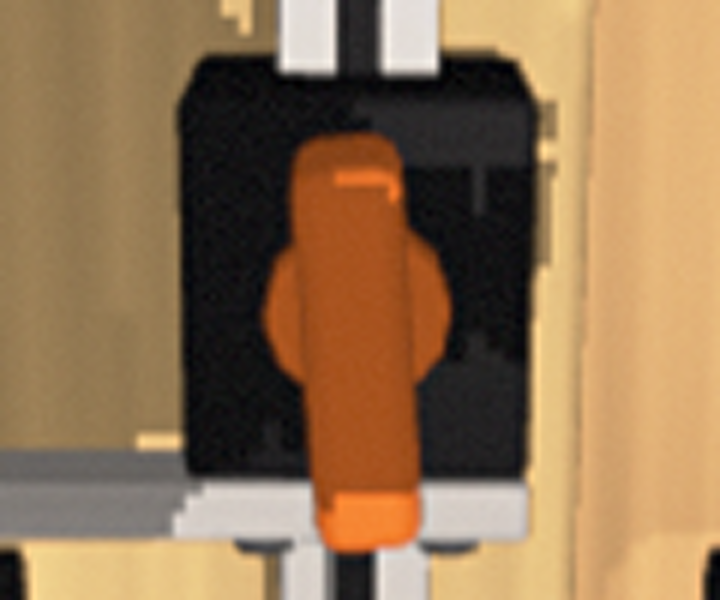

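Run:
```python
from h import *
c=vision.get_calibration("wrist"); print("cam pos",-np.array(c["R"]).T@np.array(c["t"]))
for u in [(297,190),(314,490),(404,190),(420,490),(345,140),(345,175),(368,490),(370,550)]:
    print(u,[np.round(ray("wrist",crop(u,260,150,6),z)[:2],4) for z in (.0865,.0655)])
```

```text
cam pos [0.63109465 0.13101309 0.28327154]
(297, 190) [array([0.6224, 0.0859]), array([0.6215, 0.081 ])]
(314, 490) [array([0.6239, 0.0542]), array([0.6231, 0.046 ])]
(404, 190) [array([0.633 , 0.0859]), array([0.6332, 0.0811])]
(420, 490) [array([0.6348, 0.0542]), array([0.6352, 0.046 ])]
(345, 140) [array([0.6272, 0.0909]), array([0.6267, 0.0866])]
(345, 175) [array([0.6271, 0.0874]), array([0.6267, 0.0827])]
(368, 490) [array([0.6294, 0.0542]), array([0.6292, 0.046 ])]
(370, 550) [array([0.6296, 0.0476]), array([0.6295, 0.0387])]
```

Run:
```python
from h import *
s=sensors.sense(); print(s["clock"],s["tool_pos"],s["joint_velocities"],s["ee_rot"])
im=vision.camera("wrist")
s=sensors.sense(); print(s["clock"],s["tool_pos"])
c=vision.get_calibration("wrist"); print("cam pos",-np.array(c["R"]).T@np.array(c["t"]),c["R"])
import cv2; cv2.imwrite("pics/w2.png",im[:,:,::-1])
cv2.imwrite("pics/w2c.png",cv2.resize(im[150:250,260:380,::-1],None,fx=6,fy=6,interpolation=cv2.INTER_CUBIC))
```

```text
2.8667 [0.63060612 0.0626896  0.1574423 ] [ 0.01894114  0.02476582 -0.01752252  0.16265212  0.00150148  0.00227488] [[ 7.86413987e-04  9.99946963e-01 -1.02690178e-02]
 [ 9.99998965e-01 -7.74003852e-04  1.21242099e-03]
 [ 1.20440843e-03 -1.02699607e-02 -9.99946537e-01]]
2.9167 [0.62927527 0.06336341 0.16011482]
cam pos [0.63000525 0.13166439 0.28594113] [[ 9.99920624e-01  2.92651413e-04 -1.25960281e-02]
 [ 3.66242307e-03 -9.63312898e-01  2.68355824e-01]
 [-1.20553816e-02 -2.68380655e-01 -9.63237506e-01]]
```

View pics/w2c.png

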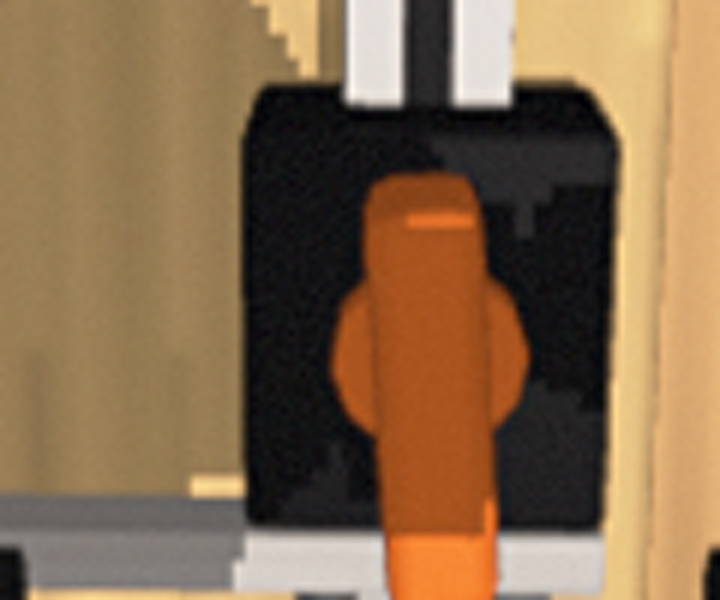

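The arm was still swinging when I took that picture, so I'll let it settle and measure again.

{"method": "send_rows", "body": {"targets": [[0,0,0,0,0,0],[0,0,0,0,0,0],[0,0,0,0,0,0],[0,0,0,0,0,0],[0,0,0,0,0,0]]}}

```text
clock: 3.33
tool_pos: [0.6342, 0.0635, 0.1705]
ee_rot: [[-0.001, 1.0, 0.003], [1.0, 0.001, -0.0], [-0.0, 0.003, -1.0]]
contact_force: [0.1, -0.0, -0.2]
gripper_width: 0.586
```

Run:
```python
from h import *
s=sensors.sense(); print(s["clock"],s["tool_pos"],s["joint_velocities"],s["ee_rot"])
c=vision.get_calibration("wrist"); im=vision.camera("wrist")
import cv2; cv2.imwrite("pics/w3.png",im[:,:,::-1])
cv2.imwrite("pics/w3c.png",cv2.resize(im[150:250,260:380,::-1],None,fx=6,fy=6,interpolation=cv2.INTER_CUBIC))
import json; json.dump({k:np.array(v).tolist() for k,v in c.items()},open("c3.json","w"))
```

```text
3.3333 [0.63424499 0.06354077 0.17049559] [-0.00260747  0.00650257 -0.01331701 -0.00482023 -0.00042915 -0.0019349 ] [[-1.26230869e-03  9.99994379e-01  3.10614374e-03]
 [ 9.99999164e-01  1.26317335e-03 -2.76423631e-04]
 [-2.80345675e-04  3.10579221e-03 -9.99995138e-01]]
```

View pics/w3c.png

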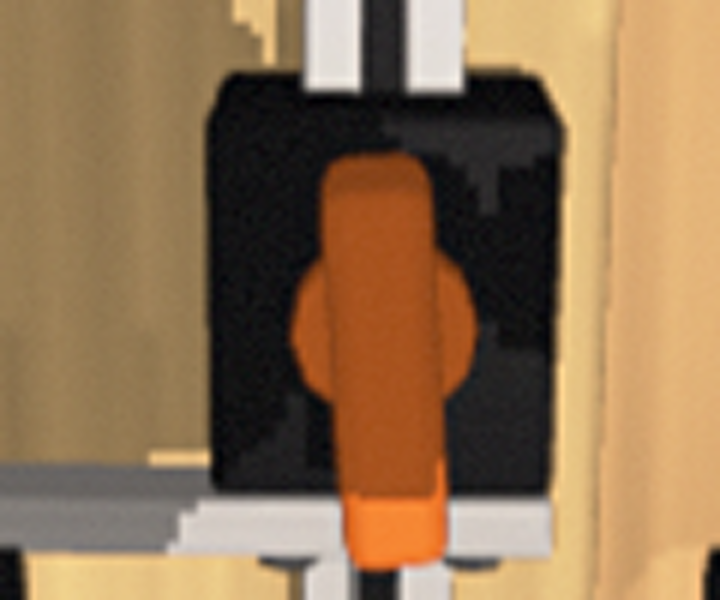

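Run:
```python
from h import *
import json; c=json.load(open("c3.json"))
print("cam",-np.array(c["R"]).T@np.array(c["t"]))
f=lambda u,z=.0865:ray("wrist",crop(u,260,150,6),z,c)[:2]
for u in [(322,200),(345,560),(433,200),(447,560),(377,188),(395,568),(383,325)]: print(u,np.round(f(u),4))
a=(f((345,560))+f((447,560)))/2-(f((322,200))+f((433,200)))/2
print("axis slope deg from -y", np.degrees(np.arctan2(a[0],-a[1])))
print("disc at z .064",f((293,325),.064),f((477,325),.064))
```

```text
cam [0.6329236  0.13205273 0.29625763]
(322, 200) [0.6292 0.0825]
(345, 560) [0.6316 0.0415]
(433, 200) [0.6409 0.0825]
(447, 560) [0.6429 0.0415]
(377, 188) [0.635  0.0838]
(395, 568) [0.6371 0.0406]
(383, 325) [0.6357 0.0688]
axis slope deg from -y 3.051030496678855
disc at z .064 [0.62529759 0.06195976] [0.64716086 0.06197142]
```

{"method": "send_rows", "body": {"targets": [[-0.2,0.2,1,0,0,-2],[0,0,2,0,0,0],[0,0,2,0,0,0],[0,0,2,0,0,0],[0,0,1,0,0,0],[0,0,1,0,0,0],[0,0,0,0,0,0],[0,0,0,0,0,0]]}}

```text
clock: 4.05
tool_pos: [0.6355, 0.0614, 0.0788]
ee_rot: [[-0.036, 0.999, 0.0], [0.999, 0.036, 0.0], [0.0, 0.0, -1.0]]
contact_force: [0.3, -0.4, 0.6]
gripper_width: 0.584
```

{"method": "send_rows", "body": {"targets": [[0,0,0,0,0,0],[0,0,0,0,0,0],[0,0,0,0,0,0],[0,0,0,0,0,0]]}}

```text
clock: 4.38
tool_pos: [0.6358, 0.0614, 0.0791]
ee_rot: [[-0.036, 0.999, 0.001], [0.999, 0.036, -0.0], [-0.0, 0.001, -1.0]]
contact_force: [-0.5, -0.4, -0.1]
gripper_width: 0.583
```

Run:
```python
from h import *
im=vision.camera("wrist")
import cv2; cv2.imwrite("pics/w4.png",im[:,:,::-1])
```

```text
(no output)
```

View pics/w4.png

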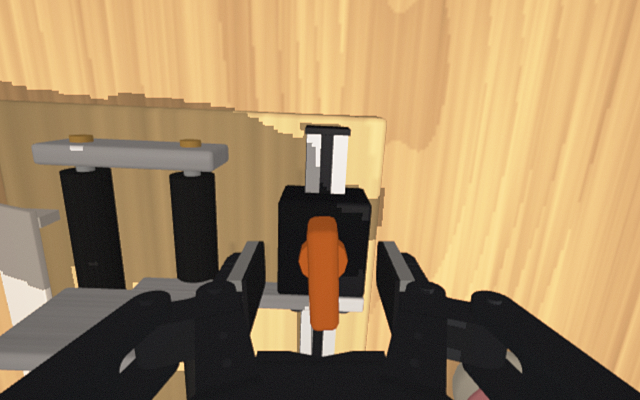

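The wing at (323,270) is centred between the pads. Closing.

{"method": "send_rows", "body": {"targets": [[0,0,0,0,0,0],[0,0,0,0,0,0],[0,0,0,0,0,0],[0,0,0,0,0,0],[0,0,0,0,0,0],[0,0,0,0,0,0]], "hand": 0, "squeeze": 80}}

```text
clock: 4.93
tool_pos: [0.6367, 0.0614, 0.0791]
ee_rot: [[-0.036, 0.999, 0.003], [0.999, 0.036, 0.0], [0.0, 0.003, -1.0]]
contact_force: [4.5, 0.6, 0.8]
gripper_width: 0.199
```

Run:
```python
from h import *
s=sensors.sense(); print(s["tool_pos"],s["contact_force"],s["wrist_torque"],s["gripper_width"])
im=vision.camera("wrist")
import cv2; cv2.imwrite("pics/w5.png",im[:,:,::-1])
```

```text
[0.63669022 0.06142261 0.07908196] [4.50328306 0.64914041 0.80796815] [ 0.17604986 -1.12927883  0.02315748] 0.19904276423179704
```

View pics/w5.png

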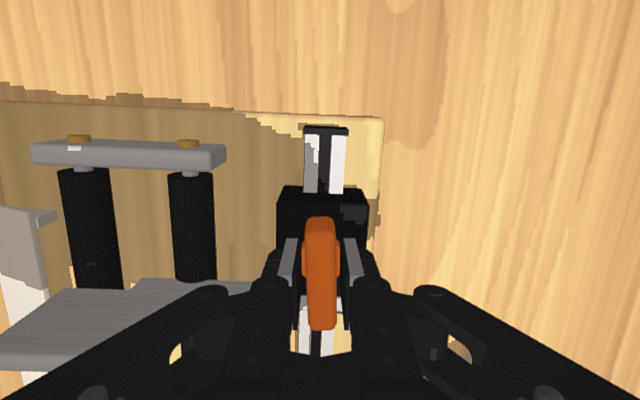

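{"method": "send_rows", "body": {"targets": [[0,0.05,0,0,0,0],[0,0,0,0,0,0],[0,0,0,0,0,0],[0,0,0,0,0,0]]}}

```text
clock: 5.32
tool_pos: [0.6367, 0.0614, 0.079]
ee_rot: [[-0.036, 0.999, 0.002], [0.999, 0.036, 0.0], [0.0, 0.002, -1.0]]
contact_force: [5.3, 1.2, 3.3]
gripper_width: 0.201
```

The opening is 17 mm but the wing is 12 mm, so the tips are probably on the round hub. I'll reopen, rise 8 mm and close again.

{"method": "send_rows", "body": {"targets": [[0,0,0,0,0,0],[0,0,0,0,0,0],[0,0,-0.4,0,0,0],[0,0,-0.4,0,0,0],[0,0,0,0,0,0],[0,0,0,0,0,0]], "hand": 3.5}}

```text
clock: 5.82
tool_pos: [0.636, 0.0614, 0.0867]
ee_rot: [[-0.036, 0.999, 0.0], [0.999, 0.036, -0.0], [-0.0, 0.0, -1.0]]
contact_force: [1.0, 0.1, 0.5]
gripper_width: 0.409
```

{"method": "send_rows", "body": {"targets": [[0,0,0,0,0,0],[0,0,0,0,0,0],[0,0,0,0,0,0],[0,0,0,0,0,0],[0,0,0,0,0,0],[0,0,0,0,0,0]], "hand": 0}}

```text
clock: 6.32
tool_pos: [0.6366, 0.0614, 0.0866]
ee_rot: [[-0.036, 0.999, 0.002], [0.999, 0.036, 0.0], [0.0, 0.002, -1.0]]
contact_force: [5.0, 0.6, -0.7]
gripper_width: 0.119
```

The wing is gripped at about 10–12 mm. Loosening now: anticlockwise from above, which is negative about tool z.

{"method": "send_rows", "body": {"targets": [[0,0,0,0,0,-5],[0,0,0,0,0,-5],[0,0,0,0,0,-5],[0,0,0,0,0,0]], "squeeze": 100}}

```text
clock: 6.65
tool_pos: [0.6366, 0.0614, 0.0866]
ee_rot: [[-0.298, 0.954, 0.002], [0.954, 0.298, 0.0], [-0.0, 0.002, -1.0]]
contact_force: [5.9, 0.5, -1.4]
gripper_width: 0.111
```

Run:
```python
from h import *
s=sensors.sense(); print(s["tool_pos"],s["contact_force"],s["wrist_torque"],s["gripper_width"],s["joint_positions"])
im=vision.camera("wrist")
import cv2; cv2.imwrite("pics/w6.png",im[:,:,::-1])
```

```text
[0.63662765 0.06142661 0.08655317] [ 5.94830991  0.52981924 -1.42830893] [ 0.12045932 -1.07202264  0.2673111 ] 0.11097464930150643 [-1.08014492e-01  2.53463744e-01 -3.14779108e-02  1.28420745e+00
  3.49272351e-04  1.15979188e+00]
```

View pics/w6.png

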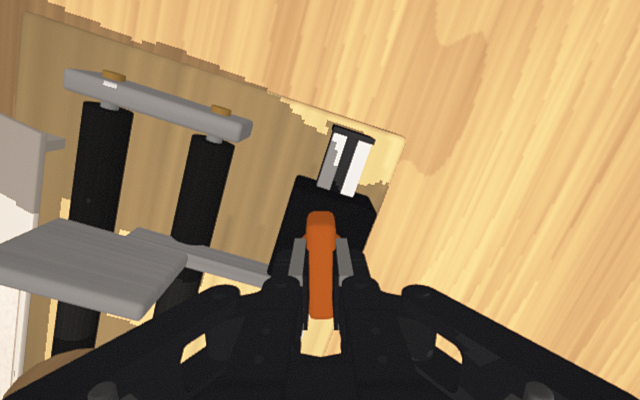

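The wing turns with the gripper, at 0.27 N m. Continuing.

{"method": "send_rows", "body": {"targets": [[0,0,0,0,0,-6],[0,0,0,0,0,-6],[0,0,0,0,0,-6],[0,0,0,0,0,-6],[0,0,0,0,0,-6],[0,0,0,0,0,-6],[0,0,0,0,0,-6],[0,0,0,0,0,0]]}}

```text
clock: 7.37
tool_pos: [0.6367, 0.0614, 0.0864]
ee_rot: [[-0.861, 0.509, 0.002], [0.509, 0.861, 0.0], [-0.002, 0.001, -1.0]]
contact_force: [7.0, 1.1, -2.2]
gripper_width: 0.112
```

Run:
```python
from h import *
s=sensors.sense(); print(s["tool_pos"],s["contact_force"],s["wrist_torque"],s["gripper_width"],s["joint_positions"])
im=vision.camera("wrist")
import cv2; cv2.imwrite("pics/w7.png",im[:,:,::-1])
```

```text
[0.63674624 0.06139588 0.08643472] [ 7.00902848  1.05558804 -2.15449093] [ 0.08725184 -1.36078862  0.18644599] 0.11217726681243205 [-1.08043996e-01  2.53611713e-01 -3.15260361e-02  1.28379740e+00
  3.51761123e-04  4.25767250e-01]
```

View pics/w7.png

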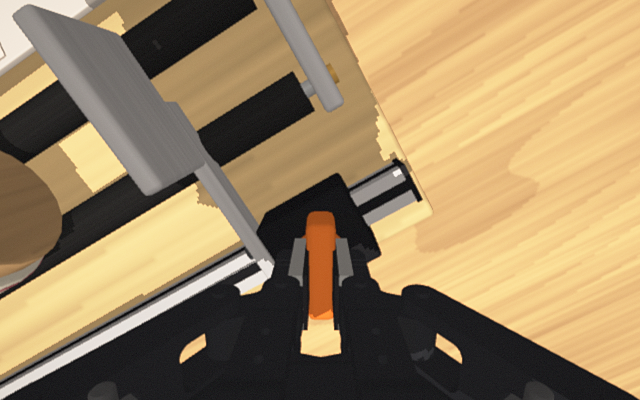

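Now slide the stop towards -y in world. In tool axes that is (-0.51, -0.86) per unit.

{"method": "send_rows", "body": {"targets": [[-0.26,-0.43,0,0,0,0],[-0.51,-0.86,0,0,0,0],[-0.51,-0.86,0,0,0,0],[-0.51,-0.86,0,0,0,0],[-0.26,-0.43,0,0,0,0],[0,0,0,0,0,0]]}}

```text
clock: 7.92
tool_pos: [0.6364, 0.0202, 0.0864]
ee_rot: [[-0.857, 0.515, 0.001], [0.515, 0.857, -0.0], [-0.001, 0.0, -1.0]]
contact_force: [6.0, -2.4, -1.9]
gripper_width: 0.113
```

Run:
```python
from h import *
s=sensors.sense(); print(s["tool_pos"],s["contact_force"],s["wrist_torque"],s["gripper_width"])
im=vision.camera("top")
import cv2; cv2.imwrite("pics/t2.png",cv2.resize(im[100:260,225:465,::-1],None,fx=3.3,fy=3.3,interpolation=cv2.INTER_CUBIC))
```

```text
[0.63641433 0.02017496 0.08641741] [ 5.98054191 -2.3607023  -1.87948171] [-0.5458672  -1.09099483  0.23841661] 0.11259137217373091
```

View pics/t2.png

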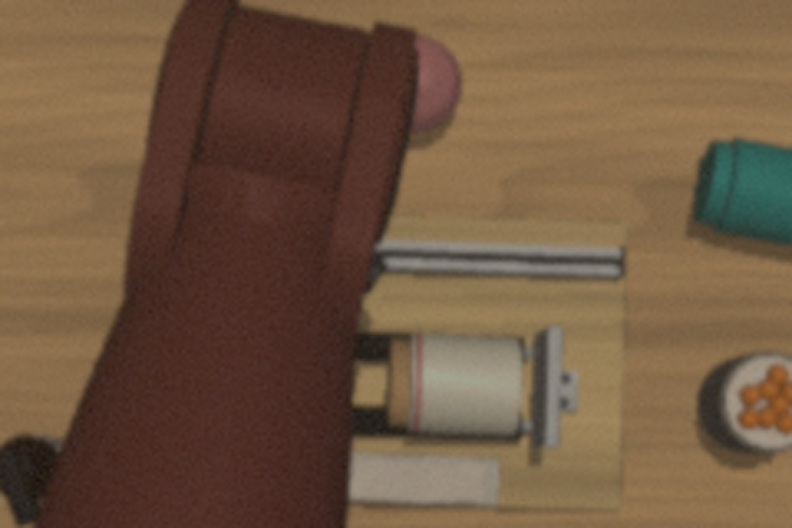

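{"method": "send_rows", "body": {"targets": [[-0.51,-0.86,0,0,0,0],[-0.51,-0.86,0,0,0,0],[-0.51,-0.86,0,0,0,0],[-0.26,-0.43,0,0,0,0],[0,0,0,0,0,0]]}}

```text
clock: 8.38
tool_pos: [0.6362, -0.0147, 0.0864]
ee_rot: [[-0.857, 0.515, 0.001], [0.515, 0.857, -0.0], [-0.001, 0.0, -1.0]]
contact_force: [6.3, -2.2, -2.6]
gripper_width: 0.109
```

{"method": "send_rows", "body": {"targets": [[-0.15,-0.26,0,0,0,0],[-0.15,-0.26,0,0,0,0],[-0.1,-0.17,0,0,0,0],[0,0,0,0,0,0]]}}

```text
clock: 8.72
tool_pos: [0.6361, -0.0213, 0.0864]
ee_rot: [[-0.858, 0.514, 0.001], [0.514, 0.858, 0.001], [-0.001, 0.001, -1.0]]
contact_force: [5.5, 1.6, -1.7]
gripper_width: 0.113
```

Run:
```python
from h import *
s=sensors.sense(); print(s["tool_pos"],s["contact_force"],s["wrist_torque"],s["gripper_width"])
im=vision.camera("side")
import cv2; cv2.imwrite("pics/s2.png",cv2.resize(im[170:290,250:410,::-1],None,fx=5,fy=5,interpolation=cv2.INTER_CUBIC))
```

```text
[ 0.63607785 -0.02128569  0.08638802] [ 5.54736218  1.636131   -1.68700138] [ 0.13218873 -1.26364873  0.1595576 ] 0.11286918717106002
```

View pics/s2.png

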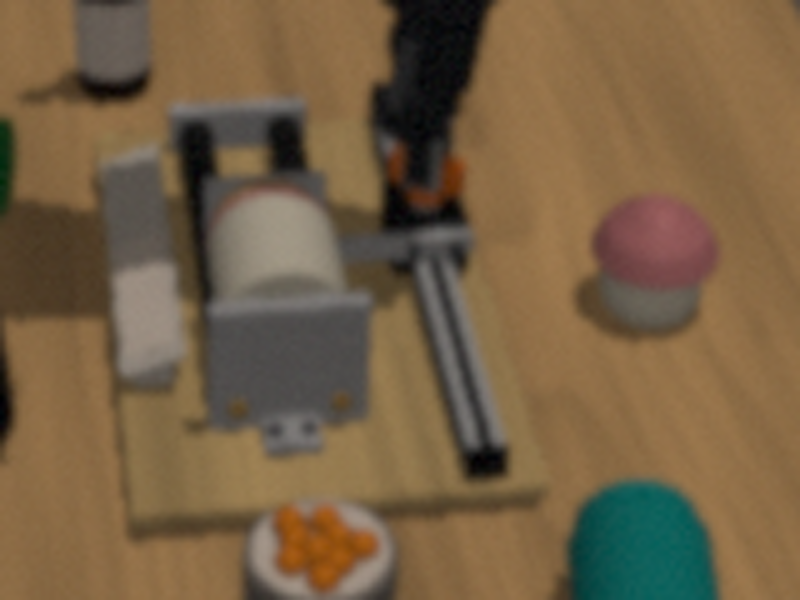

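The stop is now close to the jar. Pushing on in small steps and watching the force.

{"method": "send_rows", "body": {"targets": [[-0.1,-0.17,0,0,0,0],[-0.1,-0.17,0,0,0,0],[0,0,0,0,0,0],[0,0,0,0,0,0]]}}

```text
clock: 9.1
tool_pos: [0.6361, -0.0251, 0.0864]
ee_rot: [[-0.858, 0.514, 0.001], [0.514, 0.858, 0.001], [-0.001, 0.001, -1.0]]
contact_force: [5.9, 1.9, -0.6]
gripper_width: 0.113
```

{"method": "send_rows", "body": {"targets": [[-0.1,-0.17,0,0,0,0],[-0.05,-0.09,0,0,0,0],[0,0,0,0,0,0],[0,0,0,0,0,0]]}}

```text
clock: 9.43
tool_pos: [0.636, -0.0279, 0.0864]
ee_rot: [[-0.858, 0.514, 0.001], [0.514, 0.858, 0.001], [-0.001, 0.001, -1.0]]
contact_force: [5.7, 2.3, -2.2]
gripper_width: 0.107
```

{"method": "send_rows", "body": {"targets": [[-0.05,-0.09,0,0,0,0],[-0.05,-0.09,0,0,0,0],[0,0,0,0,0,0]]}}

```text
clock: 9.68
tool_pos: [0.636, -0.0299, 0.0864]
ee_rot: [[-0.858, 0.514, 0.001], [0.514, 0.858, 0.001], [-0.001, 0.002, -1.0]]
contact_force: [6.6, 2.9, -1.8]
gripper_width: 0.112
```

{"method": "send_rows", "body": {"targets": [[-0.05,-0.09,0,0,0,0],[0,0,0,0,0,0]]}}

```text
clock: 9.85
tool_pos: [0.636, -0.0305, 0.0864]
ee_rot: [[-0.858, 0.514, 0.002], [0.514, 0.858, 0.002], [-0.0, 0.002, -1.0]]
contact_force: [5.3, 4.1, -1.3]
gripper_width: 0.112
```

{"method": "send_rows", "body": {"targets": [[-0.05,-0.09,0,0,0,0],[0,0,0,0,0,0]]}}

```text
clock: 10.02
tool_pos: [0.636, -0.0307, 0.0864]
ee_rot: [[-0.858, 0.513, 0.002], [0.513, 0.858, 0.004], [0.0, 0.004, -1.0]]
contact_force: [6.9, 8.4, -2.1]
gripper_width: 0.113
```

It has stalled at y = -0.0307, 92 mm of travel against 91 predicted, and the force is rising. One more small push, then a look.

{"method": "send_rows", "body": {"targets": [[-0.05,-0.09,0,0,0,0],[0,0,0,0,0,0],[0,0,0,0,0,0]]}}

```text
clock: 10.27
tool_pos: [0.636, -0.0308, 0.0864]
ee_rot: [[-0.859, 0.512, 0.002], [0.513, 0.859, 0.005], [0.001, 0.005, -1.0]]
contact_force: [7.6, 12.2, -0.5]
gripper_width: 0.115
```

Run:
```python
from h import *
import cv2
im=vision.camera("side"); cv2.imwrite("pics/s3.png",cv2.resize(im[170:290,250:410,::-1],None,fx=5,fy=5,interpolation=cv2.INTER_CUBIC))
im=vision.camera("top"); cv2.imwrite("pics/t3.png",cv2.resize(im[155:260,265:425,::-1],None,fx=5,fy=5,interpolation=cv2.INTER_CUBIC))
im=vision.camera("wrist"); cv2.imwrite("pics/w8.png",im[:,:,::-1])
```

```text
(no output)
```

View pics/t3.png

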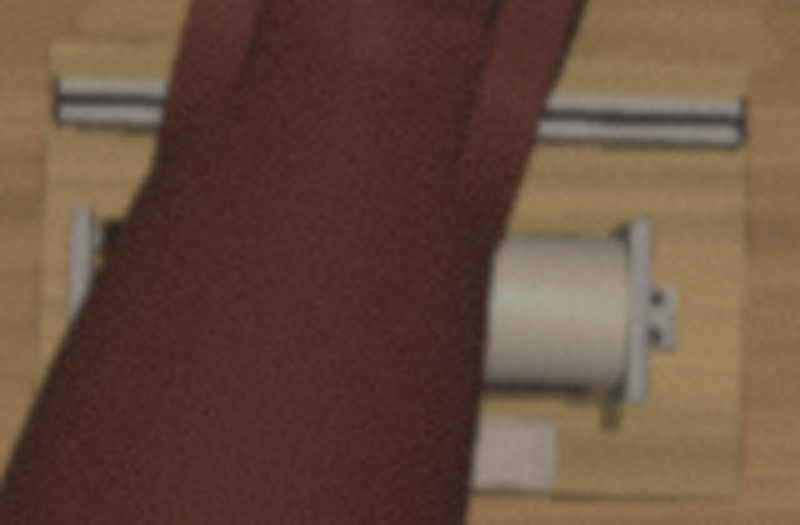

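View pics/w8.png

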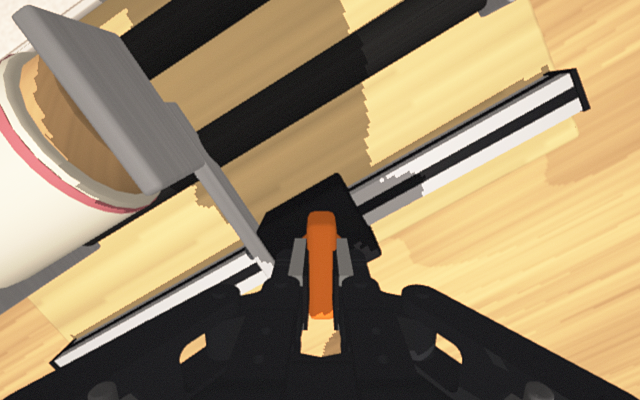

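View pics/s3.png

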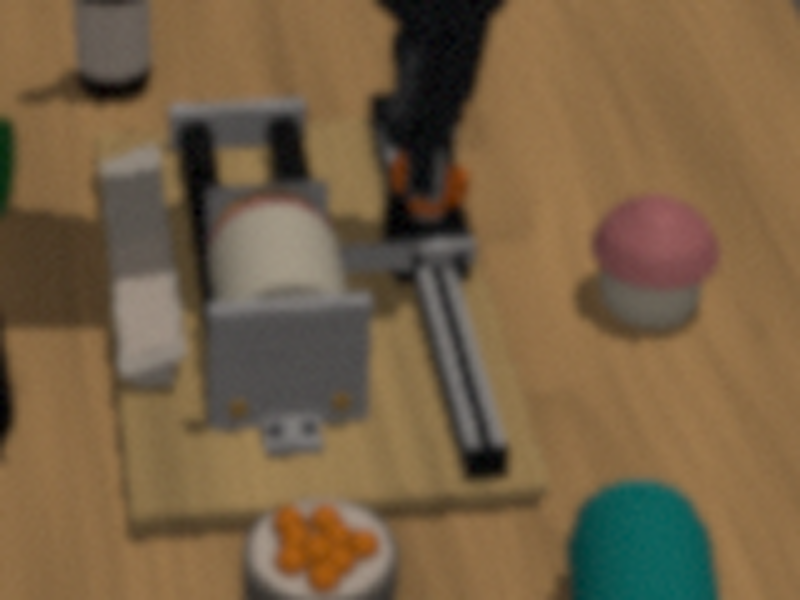

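The jar's foot is at the end plate (u≈628 in the crop), the stop is on the lid, and the push is 12 N. Tightening clockwise by 58°.

{"method": "send_rows", "body": {"targets": [[0,0,0,0,0,6],[0,0,0,0,0,6],[0,0,0,0,0,6],[0,0,0,0,0,6],[0,0,0,0,0,6],[0,0,0,0,0,6],[0,0,0,0,0,6],[0,0,0,0,0,6]]}}

```text
clock: 11.08
tool_pos: [0.6359, -0.0307, 0.0866]
ee_rot: [[-0.189, 0.982, 0.002], [0.982, 0.189, 0.005], [0.004, 0.003, -1.0]]
contact_force: [6.3, 12.1, 1.5]
gripper_width: 0.11
```

{"method": "send_rows", "body": {"targets": [[0,0,0,0,0,5],[0,0,0,0,0,5],[0,0,0,0,0,0],[0,0,0,0,0,0],[0,0,0,0,0,0]]}}

```text
clock: 11.5
tool_pos: [0.6359, -0.0307, 0.0866]
ee_rot: [[-0.02, 1.0, 0.002], [1.0, 0.02, 0.005], [0.005, 0.002, -1.0]]
contact_force: [7.3, 12.9, 1.9]
gripper_width: 0.105
```

Run:
```python
from h import *
import cv2
s=sensors.sense(); print(s["tool_pos"],s["contact_force"],s["wrist_torque"],s["gripper_width"],s["joint_positions"])
im=vision.camera("wrist"); cv2.imwrite("pics/w9.png",im[:,:,::-1])
```

```text
[ 0.63586553 -0.03070855  0.08662808] [ 7.25245696 12.85229848  1.87564397] [ 2.7749762  -1.18380304 -0.07535841] 0.1050126117149236 [-0.25568641  0.24523879 -0.0408354   1.28430406  0.00526114  1.29479245]
```

View pics/w9.png

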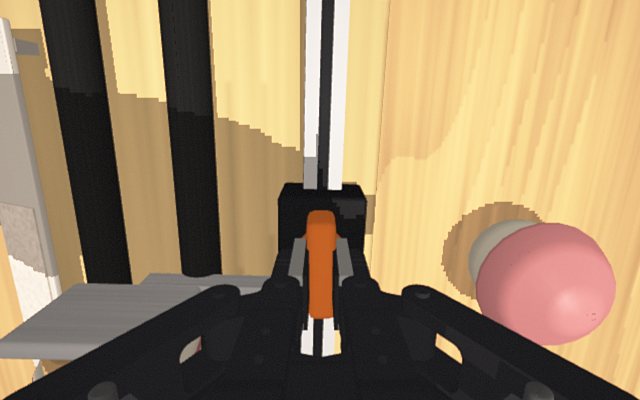

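{"method": "send_rows", "body": {"targets": [[0,0,0,0,0,3],[0,0,0,0,0,0],[0.1,0,0,0,0,0],[0.1,0,0,0,0,0],[0,0,0,0,0,0],[0,0,0,0,0,0]]}}

```text
clock: 12.05
tool_pos: [0.6359, -0.0305, 0.0867]
ee_rot: [[0.033, 0.999, 0.001], [0.999, -0.033, 0.002], [0.002, 0.001, -1.0]]
contact_force: [4.6, 4.2, 1.2]
gripper_width: 0.11
```

{"method": "send_rows", "body": {"targets": [[0,0,0,0,0,0],[0,0,0,0,0,0],[0,0,0,0,0,0],[0,0,0,0,0,0],[0,0,0,0,0,0],[0,0,0,0,0,0]], "hand": 4}}

```text
clock: 12.55
tool_pos: [0.6352, -0.0318, 0.0863]
ee_rot: [[0.034, 0.999, -0.0], [0.999, -0.034, 0.0], [0.0, -0.0, -1.0]]
contact_force: [0.6, -0.7, 0.2]
gripper_width: 0.471
```

Run:
```python
from h import *
import cv2
s=sensors.sense(); print(s["tool_pos"],s["contact_force"],s["wrist_torque"],s["gripper_width"])
im=vision.camera("wrist"); cv2.imwrite("pics/w10.png",im[:,:,::-1])
```

```text
[ 0.63521316 -0.03177261  0.08625776] [ 0.58684213 -0.70392144  0.24747608] [ 0.05329734  0.0382098  -0.00302673] 0.47098479522650993
```

View pics/w10.png

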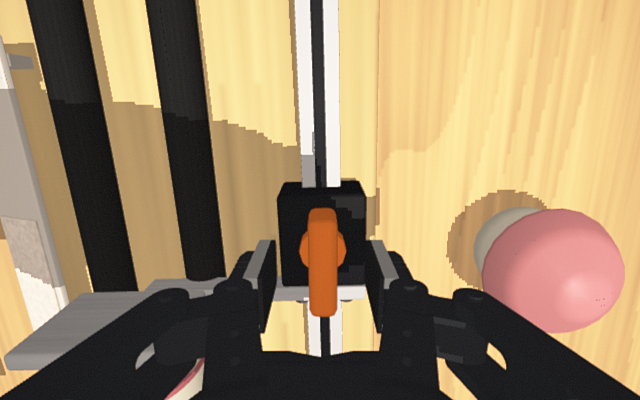

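Released, with the wing parallel to the jaws and about 4° past its starting angle. Now rise and retreat to check.

{"method": "send_rows", "body": {"targets": [[0,0,-1,0,0,0],[0,0,-2,0,0,0],[0,0,-3,0,0,0],[0,0,-3,0,0,0],[0,0,-3,0,0,0],[0,0,-3,0,0,0],[0,0,-2,0,0,0],[0,0,0,0,0,0]]}}

```text
clock: 13.27
tool_pos: [0.637, -0.0322, 0.2629]
ee_rot: [[0.034, 0.999, 0.008], [0.999, -0.034, -0.002], [-0.002, 0.008, -1.0]]
contact_force: [-0.1, -0.3, 1.2]
gripper_width: 0.469
```

{"method": "send_rows", "body": {"targets": [[2.5,-2,0,0,0,0],[3,-2,0,0,0,0],[3,-2,0,0,0,0],[3,-2,0,0,0,0],[3,-2,0,0,0,0],[3,-2,0,0,0,0],[3,-2,0,0,0,0],[3,-2,0,0,0,0]]}}

```text
clock: 13.93
tool_pos: [0.4821, 0.2098, 0.2566]
ee_rot: [[0.034, 0.999, 0.0], [0.999, -0.034, 0.0], [0.0, 0.0, -1.0]]
contact_force: [0.0, 0.9, -0.3]
gripper_width: 0.465
```

{"method": "send_rows", "body": {"targets": [[3,-1,0,0,0,0],[3,-1,0,0,0,0],[3,-1,0,0,0,0],[3,-1,0,0,0,0],[0,0,0,0,0,0],[0,0,0,0,0,0],[0,0,0,0,0,0]]}}

```text
clock: 14.52
tool_pos: [0.4474, 0.3297, 0.2563]
ee_rot: [[0.034, 0.999, -0.0], [0.999, -0.034, -0.0], [-0.0, -0.0, -1.0]]
contact_force: [0.7, -0.3, 0.8]
gripper_width: 0.467
```

Run:
```python
from h import *
import cv2
s=sensors.sense(); print(s["tool_pos"],s["contact_force"],s["clock"])
im=vision.camera("side"); cv2.imwrite("pics/s4.png",cv2.resize(im[150:310,230:430,::-1],None,fx=4,fy=3.75,interpolation=cv2.INTER_CUBIC))
im=vision.camera("top"); cv2.imwrite("pics/t4f.png",im[:,:,::-1]);cv2.imwrite("pics/t4.png",cv2.resize(im[155:260,265:425,::-1],None,fx=5,fy=5,interpolation=cv2.INTER_CUBIC))
```

```text
[0.44742462 0.32966437 0.25634654] [ 0.68975585 -0.25819511  0.81744209] 14.5167
```

View pics/t4.png

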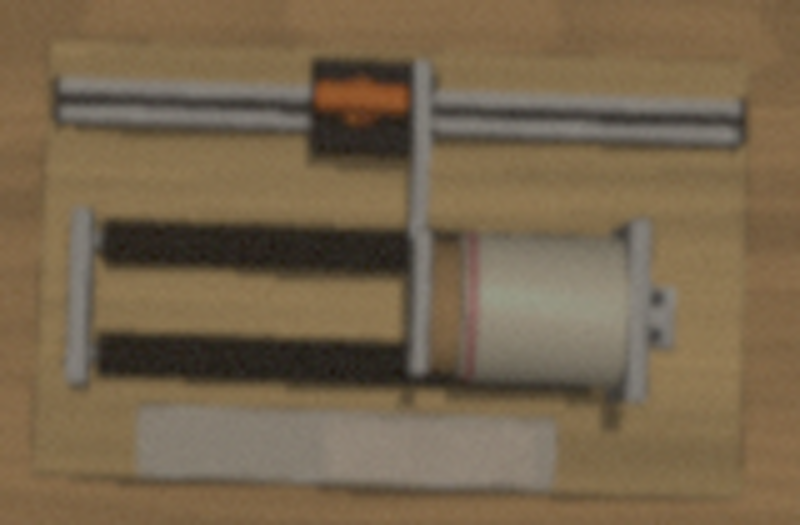

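View pics/s4.png

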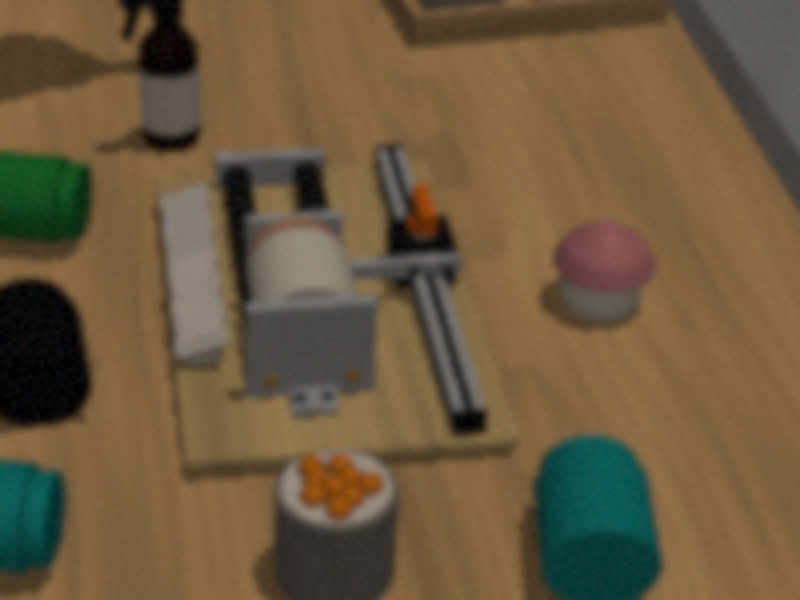

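View pics/t4f.png

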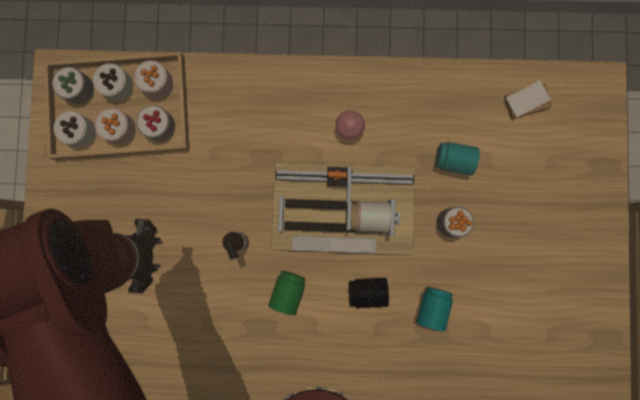

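The jar sits between the stop (u≈431) and the end plate (u≈629), and the bystanders are where they were. One check of the gap in numbers, then hand in.

Run:
```python
from h import *
P=lambda u,z:ray("top",crop(u,265,155,5),z)
print("face-to-face",P((431,310),.1)[1]-P((629,310),.098)[1])
print(robot.job_done())
```

```text
face-to-face 0.09005666230509698
the job is handed in; nothing more can be done
None
```

The jig is set and the job is handed in. I gripped the orange knob's wing and loosened it by about 57°. Still holding it, I slid the stop 92 mm until the jar stalled against the end plate at about 12 N. I then tightened the knob about 61°, roughly 4° past where it started, let go and backed the arm away.

**Last checks:**
- **Fit:** the stop and end plate measured 90.1 mm apart in the top view, and the jar is 90 mm long.
- **Clamp:** the knob's angle can't be read directly. I judged it tight because the wing stayed parallel to the jaws when I let go.
- **Clear of the scene:** the candle, burner and spray bottle look unmoved. The arm is well away, with under 1.2 N on the tool, about what it reads in free air.

**What went wrong or disagreed:**
- **First grip:** it closed at 17 mm instead of about 12 mm, probably on the knob's hub. I reopened and gripped 8 mm higher.
- **First wrist pictures:** I took two while the arm was still swinging, so I discarded them and measured again.
- **Knob position:** after that, the top and wrist cameras still differed by about 4 mm along the rail. I gripped close to the wrist camera's value.

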